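# Post a matchbox through the caddy's self-closing flap

## Robot

A 7-joint arm with a two-finger parallel gripper is mounted at the origin on a cart in front of the work surface, level with it; the furniture and walls round the work are solid. World frame = base frame: x ahead of the robot, y to its left, z up, the work surface at z = 0. Lengths are in m, angles in rad, forces in N, time in s.
With the tool pointing down it reaches from about 0.375 to 0.925 m from the base axis. Payload 3.1 kg.
Tool frame: the origin (TCP) lies at the centre of the arm's flange, where the gripper is bolted on; the fingertips stand 173 mm ahead of it and the grasp point (between the pads) lies 155 mm ahead of it; z points along the fingers, y is the line along which they close (so a half turn about z gives the same grasp; the last joint's range is limited). The gripper opens to 85 mm and grips with 20 to 120 N. Pads are 22 mm wide; open, the fingers measure 114 mm over their backs; the gripper's body (76 mm by 85 mm) begins 54 mm behind the grasp point. The pads swing forward as they close: fully open they stand 13 mm farther back than shut.
Start: joints at [-1.308, 0.383, 0.044, 1.598, -0.018, 1.161, -0.05], TCP at [0.229, 0.608, 0.405] pointing down, gripper open.
Joint ranges: [-2.61, 2.61], [-0.41, 2.15], [-1.48, 1.57], [0, 2.5], [-1.57, 4.71], [0.05, 1.97], [-2.85, 2.85]. Speed limits (rad/s): [2.79, 2.79, 3.14, 3.14, 3.14, 3.14, 3.14].

## Interface

Orientations are given as a rotation vector (axis times angle).
In Python, from workcell import bot gives the robot as it stands. The module is installed in compiled form; this text tells all that it offers.
- The arm moves only by the tool carry_out, never from a script. Its argument "steps" is a list of rows, each an object of numbers: "tx", "ty", "tz": the shift along the tool's x, y, z in m; "wx", "wy", "wz": the turn, a rotation vector about the tool's x, y, z in rad. A call has 1 to 12 rows; each row shifts and turns the commanded pose from where the row before left it, along the tool's axes as they then stand; what a row does not reach is not made up. A row lasts 1/12 s, in which the tool goes at most 41.7 mm and 7.16 degrees, less where a joint would pass 70% of its speed; a pose out of reach is approached as far as the arm can. A call with a gripper value outside its range is refused whole. "grip" is the finger opening in m, from 0 to 0.0854, set as the call begins (left out, the last holds). The fingers move at their own pace and stop on an object; "grip_force" is the grip in N (left out, the last holds). Time passes only in rows, so rows that do not move let the fingers close. It gives the time, the measured TCP pose, the force, the opening and the grip force at its end, in the units of the state.
- bot.observe(): the state, without advancing time (a new reading comes with each control period).
- bot.get_image(name): name is "side" or "top"; returns the picture (480x640x3 uint8, blue, green, red); there is no depth.
- bot.camera_info(name): a dict with "fx", "fy", "cx", "cy" (pixels), "D" ([k1, k2, p1, p2, k3] as OpenCV has them; the pictures are not rectified), "view" (4x4, takes a point from world to camera coordinates). Camera axes: x right, y up, looking along -z (the intrinsics and any distortion apply to the point x, -y, -z); pixel columns grow to the right and rows downward; lengths in m; the calibration is good to about 2 mm. A picture is of the moment at which its call begins. camera_info takes no time and is no camera call.
- bot.hand_in(): hands the job in; it is judged then, once.
Trained networks look in the newest picture that a camera, given by its name, has taken for a name from the list of things; names that differ only in an ending like _2 or _b are one class to them, and where a whole thing is asked for, a point or a joint stands for the part that bears it (a point fixed in the world has none). Each returns a list of dicts, best first, with "score" (0 to 1); they miss things now and then, are a little off and sometimes report something else, mostly with a low value. They report only what shows in the picture. A call takes as long as a camera call. They do not tell look-alikes from the thing itself.
- bot.boxes_of(camera, name): "centre" ([x, y, z] in m, in world coordinates, good to about 4 mm: the middle of the surface that is visible of it).
The state is a dict: "clock": time; "qpos": joint angles; "qvel": joint speeds; "effort": joint torques, N m; "ee_pos": TCP position; "ee_rot": TCP orientation; "ft_force": force on the tool from outside, world axes, zero at the start; "moment": the same for the moment, N m; "gripper_width": finger opening in m; "gripper_force": force on a finger pad.
Only numpy, scipy, OpenCV 4.12 (cv2) and the standard library are available. Lean on these libraries where they do the work, as an engineer would, in place of code of your own. Each camera call takes 0.05 s, during which the arm holds its last target. There are 200 camera calls.

## Task

Post the empty matchbox into the white recycling caddy: with one fingertip press down the orange bar to open the green self-closing flap and keep it open while your other fingertip pushes the matchbox along its lane, off the end of the ledge and down through the opening; then let go so that the flap springs shut over it. Only push and press: do not grasp or lift the matchbox, do not push it out onto the shut flap, and leave everything else where it stands.

Things in the scene. Friction and masses are not known exactly. Their poses are not given: they have to be found in the camera images.
- caddy: White caddy, 240 (x) x 160 (y) x 150 mm high, fixed; origin centre of underside, x along the lane toward the opening (away from the robot, yaw within 0.3), y left, z up. Level white ledge on top, 150 mm up, x -120 to 20, y -78 to 10 mm. Opening from x 20 to 116 mm, y -76 to 70, shut by the green flap. Inner floor 7 mm up. Hinge barrel and cheeks along the left edge reach 178 mm up.
- flap (a joint): Green flap's angle, rad: 0 shut (level with the ledge), 1.1 fully open. Hinge line along caddy x at y = 72, z = 170 mm; the right side swings down into the caddy. A spring always shuts it. Open it by pressing the orange bar straight down anywhere along it: 2 N starts it, 4 to 6 N holds 0.85 rad. Bar top pressed to 5 mm above the ledge's level gives about 0.86, wide enough for the matchbox.
- bar_top (a point): Middle of the orange press bar's upper side; shut: caddy x 0, y 30, z 192 mm (42 above the ledge). Bar round, 14 mm thick, along caddy x from -115 to 115 mm, so it runs beside the lane and the opening. Pressed down, it shifts sideways under 5 mm. A fingertip can slide along it while pressing. Bar and lane centre lines are 65 mm apart.
- lane_end (a point): Middle of the lane at the ledge's end, on its upper face: caddy x 20, y -35, z 150 mm. The lane runs along caddy x between two grey rails 6 mm high, 44 mm apart inside, from x -116 to 16 mm, open at both ends. Once the matchbox's centre passes this edge it tips into the opening; pushing its rear face to the edge is surely enough.
- matchbox: Closed brown and red matchbox, 36 x 53 x 14 mm, about 20 g, flat on the ledge in the lane, its 53 mm length (own y axis) along the lane; origin at the centre of its underside. At least 25 mm of ledge is free behind it on the robot's side.
- pepper_mill: Bystander, to be left alone: loose dark wooden pepper mill, 58 mm wide, 135 mm tall, origin at the centre of its underside.
- spice_1: Bystander, to be left alone: loose spice jar with a yellow cap, 45 mm wide, 100 mm tall, origin at the centre of its underside.
- spice_2: Bystander, to be left alone: loose spice jar with a white cap, 47 mm wide, 98 mm tall, origin at the centre of its underside.
- tea_box: Bystander, to be left alone: loose red tea carton, 72 x 135 x 78 mm, origin at the centre of its underside.
- salt_shaker: Bystander, to be left alone: loose glass salt shaker, 44 mm wide, 90 mm tall, origin at the centre of its underside.
- jar_small: Bystander, to be left alone: loose small glass jar with a black lid, 51 mm wide, 66 mm tall, origin at the centre of its underside.
- yoghurt_pot: Bystander, to be left alone: loose white yoghurt pot, 72 mm wide, 71 mm tall, origin at the centre of its underside.
Mind the look-alikes: they are no part of the job. Leave any purple or turquoise look-alike of the matchbox alone.

How it is judged:
On the way, in this order (a step that is already met when the one before it is completed fails the run):
1. the flap is pressed open (beyond 0.5 rad) while the matchbox still lies on the ledge (value of joint flap above 0.5 rad and x of matchbox in the frame of caddy below 0.015 m and z of matchbox in the frame of caddy above 0.14 m), for 0.2 s.
2. the matchbox has dropped through the opening while the flap is held open (value of joint flap above 0.3 rad and z of matchbox in the frame of caddy below 0.12 m), for 0.1 s.
At the end, for the whole second after the job is handed in: The matchbox lies at rest inside the caddy (its origin within the walls and less than 100 mm above the caddy's underside), and the flap has sprung shut (below 0.06 rad) (z of matchbox in the frame of caddy between 0 and 0.1 m and x of matchbox in the frame of caddy between -0.116 and 0.116 m and y of matchbox in the frame of caddy between -0.076 and 0.076 m and value of joint flap below 0.06 rad and linear speed of matchbox below 0.02 m/s); the robot touches nothing.
It fails at once if the matchbox is lifted more than 20 mm off the ledge (z of matchbox in the frame of caddy above 0.17 m).
It fails at once if the matchbox is pushed out over the opening (10 mm past the ledge's end) with the flap less than 0.3 rad open (x of matchbox in the frame of caddy above 0.03 m and z of matchbox in the frame of caddy above 0.14 m and value of joint flap below 0.3 rad).
It fails at once if a bystander is moved by more than 30 mm (distance of any of pepper_mill, spice_1, spice_2, tea_box, salt_shaker, jar_small, yoghurt_pot from where it was at the start of the episode above 0.03 m).
It also fails if it takes over 35 s, if anything falls off the work surface, if the arm or the gripper's body presses on something with over 40 N, if the wrist force passes 120 N, or if a joint passes its speed limit or range.

## Working session

There is one attempt and no reset: what is moved stays moved. The work goes in short steps, Python scripts to look and compute and a tool call to move; the robot and the scene stay as the last step left them, time stands still between calls to the robot, and variables do not carry over. Pictures are saved under pics/ and viewed, at most 10 in all, crops included, and the job is handed in when it is done.

Besides the shell and the picture viewer there is one more tool, called after "Request:" as name(argument=value, ...), one argument or row to a line, values as JSON. carry_out: Moves the arm, as the interface text tells. Its arguments: {"type":"object","properties":{"steps":{"type":"array","items":{"type":"object","properties":{"tx":{"type":"number"},"ty":{"type":"number"},"tz":{"type":"number"},"wx":{"type":"number"},"wy":{"type":"number"},"wz":{"type":"number"}}}},"grip":{"type":"number"},"grip_force":{"type":"number"}},"required":["steps"]}

```bash
mkdir -p pics
python3 - <<'E'
from workcell import bot
import cv2
s=bot.observe();print(s['clock'],s['ee_pos'],s['ee_rot'],s['gripper_width'])
for c in('top','side'):
    cv2.imwrite(f'pics/{c}0.png',bot.get_image(c))
    for n in('caddy','matchbox','bar_top','lane_end'):
        try: print(c,n,[(d['centre'],round(d['score'],2)) for d in bot.boxes_of(c,n)])
        except Exception as e: print(c,n,e)
    i=bot.camera_info(c);print(i)
E
```

```text
0.0 [0.2292816  0.60768022 0.40326991] [-0.56351063 -3.09030395  0.00421354] 0.0855645876017822
top caddy [([0.5678, 0.117, 0.1501], 0.8)]
top matchbox [([0.5344, 0.0803, 0.1607], 0.98), ([0.5616, -0.0506, 0.015], 0.51)]
top bar_top [([0.6031, 0.1393, 0.151], 0.6)]
top lane_end [([0.5699, 0.1185, 0.1502], 0.97)]
{'fx': 498.71960864914104, 'fy': 498.71960864914104, 'cx': 314.7169749954631, 'cy': 239.33264974557088, 'D': array([0.02533252, 0.        , 0.        , 0.        , 0.        ]), 'view': array([[-0.08384034, -0.99646784, -0.00475778,  0.13675298],
       [ 0.97312507, -0.0829021 ,  0.21483677, -0.63537721],
       [-0.21447237,  0.01338207,  0.97663838, -1.15417485],
       [ 0.        ,  0.        ,  0.        ,  1.        ]])}
side caddy [([0.5703, 0.0417, 0.1473], 0.72)]
side matchbox [([0.5546, -0.0598, 0.0142], 0.91), ([0.4308, -0.0679, 0.0106], 0.86), ([0.5364, 0.071, 0.1643], 0.85)]
side bar_top [([0.6032, 0.1402, 0.1538], 0.64)]
side lane_end [([0.5688, 0.0386, 0.1515], 0.56)]
{'fx': 483.6824410596489, 'fy': 483.6824410596489, 'cx': 314.7217182955621, 'cy': 238.58142762818667, 'D': array([-0.06990906,  0.        ,  0.        ,  0.        ,  0.        ]), 'view': array([[ 0.9902448 , -0.13910472,  0.00806938, -0.59621578],
       [ 0.08213231,  0.62949625,  0.77265047, -0.20578111],
       [-0.11255897, -0.76445035,  0.63478038, -0.9009987 ],
       [ 0.        ,  0.        ,  0.        ,  1.        ]])}
```

View pics/top0.png

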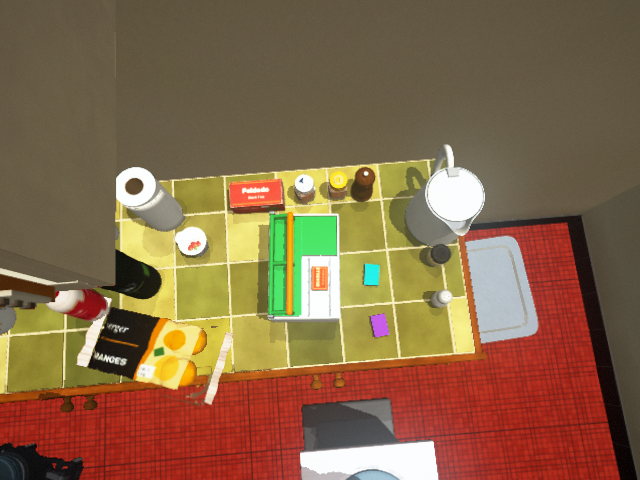

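View pics/side0.png

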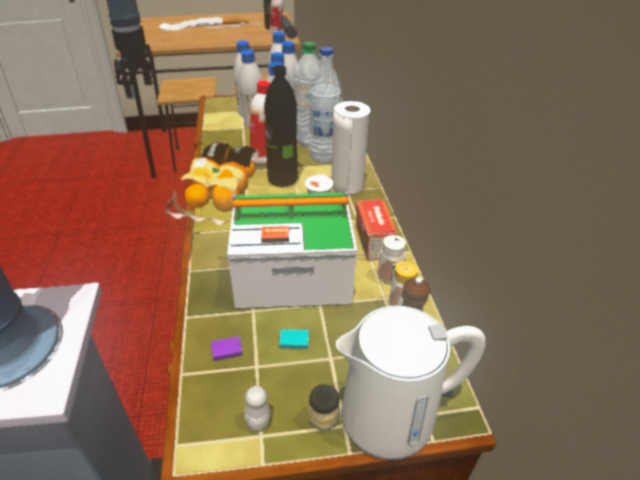

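The top picture shows three candidates for the matchbox: red/brown at (320,278) on the ledge between the rails, turquoise at (372,274) and purple at (379,325), both on the counter. By the description it is the one on the ledge. The side picture shows it at (275,233). I'll check this in close crops and read the caddy corners from them.

Run:
```python
import cv2,numpy as np
a=cv2.imread('pics/top0.png')[205:330,260:350]; b=cv2.imread('pics/side0.png')[185:315,222:362]
a=cv2.resize(a,None,fx=4,fy=4,interpolation=cv2.INTER_CUBIC);b=cv2.resize(b,None,fx=3,fy=3,interpolation=cv2.INTER_CUBIC)
o=np.zeros((500,790,3),np.uint8);o[:,:360]=a;o[:390,368:788]=b
cv2.imwrite('pics/crop.png',o)
```

```text
(no output)
```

View pics/crop.png

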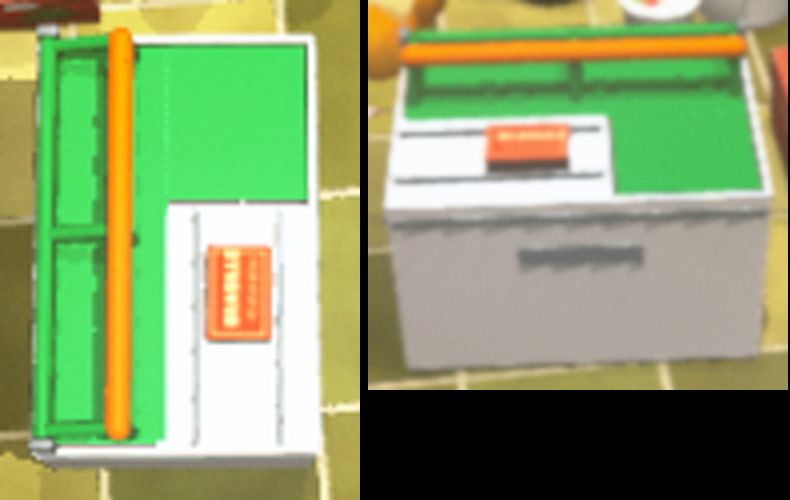

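The crop confirms the brown/red box lies between the rails: corners at (207–271, 247–341) in the left crop, lengthwise along the lane. The bar runs from (121,30) to (118,437), and the ledge corner is at (166,202). Next I fit the caddy pose to these corners.

```bash
cat > h.py <<'E'
from workcell import bot
import cv2,numpy as np
def proj(c,P):
    i=bot.camera_info(c);V=i['view'];p=np.atleast_2d(P)@V[:3,:3].T+V[:3,3]
    K=np.array([[i['fx'],0,i['cx']],[0,i['fy'],i['cy']],[0,0,1]])
    return cv2.projectPoints(p*[1,-1,-1],np.zeros(3),np.zeros(3),K,np.array(i['D']))[0][:,0]
def world(q,P):
    c,s=np.cos(q[2]),np.sin(q[2]);P=np.atleast_2d(P)
    return np.c_[q[0]+c*P[:,0]-s*P[:,1],q[1]+s*P[:,0]+c*P[:,1],P[:,2]]
E
python3 - <<'E'
from h import *
from scipy.optimize import least_squares as L
T=[(120,-80,150,317,36),(-120,-80,150,317,453),(115,30,185,121,30),(-115,30,185,118,437),(20,10,150,166,202)]
S=[(120,-80,150,772,191),(-120,-80,150,386,210),(20,-78,150,614,194),(20,10,150,607,116),(115,30,185,746,48),(-115,30,185,402,52),(-120,-80,0,408,368),(120,-80,0,760,354)]
T=np.array(T,float);S=np.array(S,float)
t=np.c_[260+T[:,3]/4-.4,205+T[:,4]/4-.4];s=np.c_[222+(S[:,3]-368)/3-.33,185+S[:,4]/3-.33]
ft=lambda q:(proj('top',world(q,T[:,:3]/1e3))-t).ravel()
fs=lambda q:(proj('side',world(q,S[:,:3]/1e3))-s).ravel()
for f in(ft,fs,lambda q:np.r_[ft(q),fs(q)]):
    r=L(f,[.57,.1,0],x_scale=.01,loss='soft_l1');print(r.x.round(4),r.fun.round(1))
q=r.x
M=np.array([(207,247),(271,247),(271,341),(207,341)])/4+[259.6,204.6]
m=L(lambda p:(proj('top',world(p,np.array([(26.5,18,164),(26.5,-18,164),(-26.5,-18,164),(-26.5,18,164)])/1e3))-M).ravel(),[.53,.08,0],x_scale=.01)
print('box',m.x,m.fun.round(1))
d=m.x[:2]-q[:2];c,sn=np.cos(q[2]),np.sin(q[2]);print('box in caddy',c*d[0]+sn*d[1],-sn*d[0]+c*d[1])
E
```

```text
[ 0.5716  0.1132 -0.089 ] [ 0.  -0.4  0.6  0.2  0.7 -1.1 -0.3  0.6 -1.6  0.4]
[ 0.5703  0.1136 -0.078 ] [ 0.5  0.1 -0.3 -1.9 -0.4  0.2  0.  -2.5  0.7 -1.3 -0.6  0.7  0.3  0.9
 -0.1  0.9]
[ 0.5708  0.1134 -0.0844] [-0.3 -0.3  0.8  0.4  0.4 -0.7 -0.1  1.  -1.7  0.8  0.6  0.4 -0.3 -2.1
 -0.4  0.3  0.3 -2.4  1.1 -1.1 -0.3  0.5  0.3  0.6 -0.1  1.2]
box [ 0.53530128  0.08109228 -0.08553654] [-0.1 -0.1  0.1 -0.1  0.2  0.1 -0.1  0.1]
box in caddy -0.032634213299032176 -0.03521761656958346
```

Both cameras agree to about 1.5 mm: caddy at (0.571, 0.1135), yaw −0.085, and the box centred in the lane at caddy x −33 mm. I'll turn the tool so its y lies along caddy y, set the fingers 54 mm apart so their centres are about 68 mm apart, and travel at the present height.

Request:
carry_out(
  grip=0.054,
  steps=[
    {"wz": -0.069},
    {"wz": -0.069},
    {"wz": -0.069},
    {"wz": -0.07},
    {"tx": -0.018, "ty": -0.029},
    {"tx": -0.018, "ty": -0.029},
    {"tx": -0.018, "ty": -0.029},
    {"tx": -0.018, "ty": -0.029},
    {"tx": -0.018, "ty": -0.029},
    {"tx": -0.018, "ty": -0.029},
    {"tx": -0.018, "ty": -0.029},
    {"tx": -0.018, "ty": -0.029},
  ],
)

```text
invalid input
```

Request:
carry_out(
  steps=[
    {"tx": -0.018, "ty": -0.029},
    {"tx": -0.018, "ty": -0.029},
    {"tx": -0.018, "ty": -0.029},
    {"tx": -0.018, "ty": -0.029},
    {"tx": -0.018, "ty": -0.029},
    {"tx": -0.018, "ty": -0.029},
    {"tx": -0.018, "ty": -0.029},
    {"tx": -0.018, "ty": -0.029},
    {},
    {},
  ],
)

```text
invalid input
```

```bash
cat > st.py <<'E'
from h import *
from scipy.spatial.transform import Rotation as R
def st():
    s=bot.observe();p=np.array(s['ee_pos']);r=R.from_rotvec(s['ee_rot']).as_matrix()
    d=p[:2]-[.5708,.1134];c,n=np.cos(-.0844),np.sin(-.0844)
    yaw=np.arctan2(r[1,1],r[0,1])-np.pi/2
    print('t',s['clock'],'caddy xy',(np.array([c*d[0]+n*d[1],-n*d[0]+c*d[1]])*1e3).round(1),'z',p[2].round(4),'yaw',yaw.round(3),'tilt',r[:,2].round(3),'F',np.round(s['ft_force'],1),'w',s['gripper_width'])
    return p,r
if __name__=='__main__': st()
E
python3 st.py
```

```text
t 0.5 caddy xy [-381.8  464.2] z 0.4046 yaw -0.361 tilt [-0. -0. -1.] F [ 0.3  0.3 -0.1] w 0.08542709576541421
```

The rows probably need all six keys, so I'll fill them in.

Request:
carry_out(
  grip=0.054,
  steps=[
    {"tx": 0, "ty": 0, "tz": 0, "wx": 0, "wy": 0, "wz": -0.069},
    {"tx": 0, "ty": 0, "tz": 0, "wx": 0, "wy": 0, "wz": -0.069},
    {"tx": 0, "ty": 0, "tz": 0, "wx": 0, "wy": 0, "wz": -0.069},
    {"tx": 0, "ty": 0, "tz": 0, "wx": 0, "wy": 0, "wz": -0.07},
    {"tx": -0.018, "ty": -0.029, "tz": 0, "wx": 0, "wy": 0, "wz": 0},
    {"tx": -0.018, "ty": -0.029, "tz": 0, "wx": 0, "wy": 0, "wz": 0},
    {"tx": -0.018, "ty": -0.029, "tz": 0, "wx": 0, "wy": 0, "wz": 0},
    {"tx": -0.018, "ty": -0.029, "tz": 0, "wx": 0, "wy": 0, "wz": 0},
    {"tx": -0.018, "ty": -0.029, "tz": 0, "wx": 0, "wy": 0, "wz": 0},
    {"tx": -0.018, "ty": -0.029, "tz": 0, "wx": 0, "wy": 0, "wz": 0},
    {"tx": -0.018, "ty": -0.029, "tz": 0, "wx": 0, "wy": 0, "wz": 0},
    {"tx": -0.018, "ty": -0.029, "tz": 0, "wx": 0, "wy": 0, "wz": 0},
  ],
)

```text
clock: 1.5
ee_pos: [0.3541, 0.3633, 0.405]
ee_rot: [0.131, 3.138, 0.001]
ft_force: [-0.1, 0.7, 0.1]
gripper_width: 0.0539
gripper_force: 0.0
```

Request:
carry_out(
  steps=[
    {"tx": -0.019, "ty": -0.029, "tz": 0, "wx": 0, "wy": 0, "wz": 0},
    {"tx": -0.019, "ty": -0.029, "tz": 0, "wx": 0, "wy": 0, "wz": 0},
    {"tx": -0.019, "ty": -0.029, "tz": 0, "wx": 0, "wy": 0, "wz": 0},
    {"tx": -0.019, "ty": -0.029, "tz": 0, "wx": 0, "wy": 0, "wz": 0},
    {"tx": -0.019, "ty": -0.029, "tz": 0, "wx": 0, "wy": 0, "wz": 0},
    {"tx": -0.019, "ty": -0.029, "tz": 0, "wx": 0, "wy": 0, "wz": 0},
    {"tx": -0.019, "ty": -0.029, "tz": 0, "wx": 0, "wy": 0, "wz": 0},
    {"tx": -0.019, "ty": -0.029, "tz": 0, "wx": 0, "wy": 0, "wz": 0},
    {"tx": 0, "ty": 0, "tz": 0, "wx": 0, "wy": 0, "wz": 0},
    {"tx": 0, "ty": 0, "tz": 0, "wx": 0, "wy": 0, "wz": 0},
  ],
)

```text
clock: 2.33
ee_pos: [0.4865, 0.1183, 0.405]
ee_rot: [0.141, 3.138, 0.0]
ft_force: [-0.2, 0.2, 0.6]
gripper_width: 0.0539
gripper_force: 0.0
```

```bash
python3 st.py
python3 - <<'E'
from h import *
b=bot.get_image('side')[130:290,200:380];a=bot.get_image('top')[180:350,230:370]
o=np.zeros((510,790,3),np.uint8)
b=cv2.resize(b,None,fx=2.2,fy=2.2,interpolation=cv2.INTER_CUBIC);a=cv2.resize(a,(378,459),interpolation=cv2.INTER_CUBIC)
o[:a.shape[0],:378]=a;o[:b.shape[0],385:385+b.shape[1]]=b
cv2.imwrite('pics/c1.png',o)
E
```

```text
t 2.3333 caddy xy [-84.4  -2.2] z 0.405 yaw -0.09 tilt [ 0.001  0.    -1.   ] F [-0.2  0.2  0.6] w 0.053934228382958596
```

View pics/c1.png

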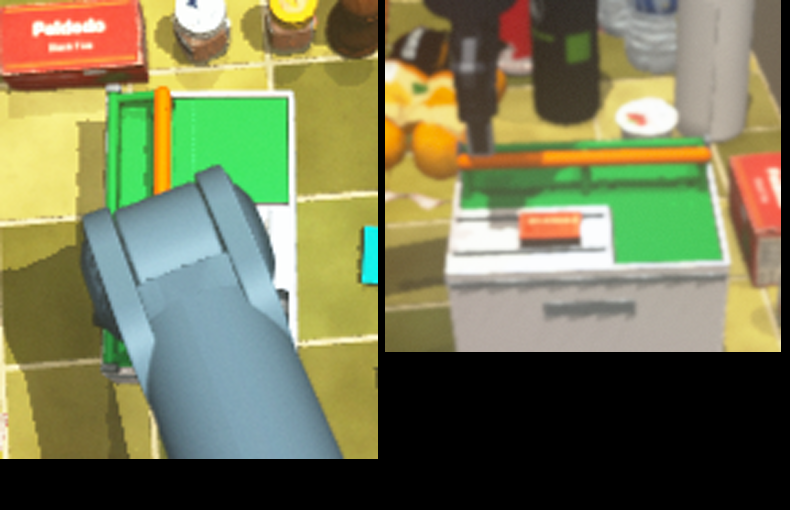

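The fingers stand over the near end of the caddy, with the near finger's tip at crop (480,150), behind the box and in line with it. Now I descend to near the bar and then feel for contact.

Request:
carry_out(
  steps=[
    {"tx": 0, "ty": 0.001, "tz": 0.01, "wx": 0, "wy": 0, "wz": 0},
    {"tx": 0, "ty": 0, "tz": 0.01, "wx": 0, "wy": 0, "wz": 0},
    {"tx": 0, "ty": 0, "tz": 0.01, "wx": 0, "wy": 0, "wz": 0},
    {"tx": 0, "ty": 0, "tz": 0.005, "wx": 0, "wy": 0, "wz": 0},
    {"tx": 0, "ty": 0, "tz": 0, "wx": 0, "wy": 0, "wz": 0},
  ],
)

```text
clock: 2.85
ee_pos: [0.4844, 0.1224, 0.3672]
ee_rot: [-0.129, -3.135, 0.003]
ft_force: [0.1, 0.1, -0.9]
gripper_width: 0.0541
gripper_force: 0.0
```

Request:
carry_out(
  steps=[
    {"tx": 0, "ty": 0, "tz": 0.005, "wx": 0, "wy": 0, "wz": 0},
    {"tx": 0, "ty": 0, "tz": 0, "wx": 0, "wy": 0, "wz": 0},
    {"tx": 0, "ty": 0, "tz": 0, "wx": 0, "wy": 0, "wz": 0},
  ],
)

```text
clock: 3.1
ee_pos: [0.4857, 0.122, 0.3646]
ee_rot: [-0.132, -3.139, 0.0]
ft_force: [0.6, 0.3, -0.1]
gripper_width: 0.0537
gripper_force: 0.0
```

Request:
carry_out(
  steps=[
    {"tx": 0, "ty": 0, "tz": 0.004, "wx": 0, "wy": 0, "wz": 0},
    {"tx": 0, "ty": 0, "tz": 0, "wx": 0, "wy": 0, "wz": 0},
    {"tx": 0, "ty": 0, "tz": 0, "wx": 0, "wy": 0, "wz": 0},
  ],
)

```text
clock: 3.35
ee_pos: [0.4863, 0.1221, 0.3614]
ee_rot: [0.132, 3.137, 0.002]
ft_force: [-0.6, -0.2, 2.3]
gripper_width: 0.0541
gripper_force: 1.2
```

Request:
carry_out(
  steps=[
    {"tx": 0, "ty": 0, "tz": 0.004, "wx": 0, "wy": 0, "wz": 0},
    {"tx": 0, "ty": 0, "tz": 0, "wx": 0, "wy": 0, "wz": 0},
    {"tx": 0, "ty": 0, "tz": 0, "wx": 0, "wy": 0, "wz": 0},
  ],
)

```text
clock: 3.6
ee_pos: [0.4862, 0.1215, 0.357]
ee_rot: [0.133, 3.137, -0.0]
ft_force: [0.6, -2.1, 3.9]
gripper_width: 0.0539
gripper_force: 1.6
```

Contact came at TCP z ≈ 0.363, so the tip is about 172 mm ahead. Now I press 30 mm further, to a tip height of about 155 mm.

Request:
carry_out(
  steps=[
    {"tx": 0, "ty": 0, "tz": 0.006, "wx": 0, "wy": 0, "wz": 0},
    {"tx": 0, "ty": 0, "tz": 0.006, "wx": 0, "wy": 0, "wz": 0},
    {"tx": 0, "ty": 0, "tz": 0.006, "wx": 0, "wy": 0, "wz": 0},
    {"tx": 0, "ty": 0, "tz": 0.006, "wx": 0, "wy": 0, "wz": 0},
    {"tx": 0, "ty": 0, "tz": 0.005, "wx": 0, "wy": 0, "wz": 0},
    {"tx": 0, "ty": 0, "tz": 0, "wx": 0, "wy": 0, "wz": 0},
    {"tx": 0, "ty": 0, "tz": 0, "wx": 0, "wy": 0, "wz": 0},
    {"tx": 0, "ty": 0, "tz": 0, "wx": 0, "wy": 0, "wz": 0},
  ],
)

```text
clock: 4.27
ee_pos: [0.4862, 0.1232, 0.3281]
ee_rot: [0.13, 3.137, 0.003]
ft_force: [1.5, 2.6, 5.0]
gripper_width: 0.0541
gripper_force: 2.7
```

```bash
python3 st.py
python3 - <<'E'
from h import *
b=bot.get_image('side')[150:290,210:370]
cv2.imwrite('pics/c2.png',cv2.resize(b,None,fx=4,fy=4,interpolation=cv2.INTER_CUBIC))
E
```

```text
t 4.2667 caddy xy [-85.2   2.6] z 0.3281 yaw -0.083 tilt [ 0.002  0.002 -1.   ] F [1.5 2.6 5. ] w 0.05410587876353517
```

View pics/c2.png

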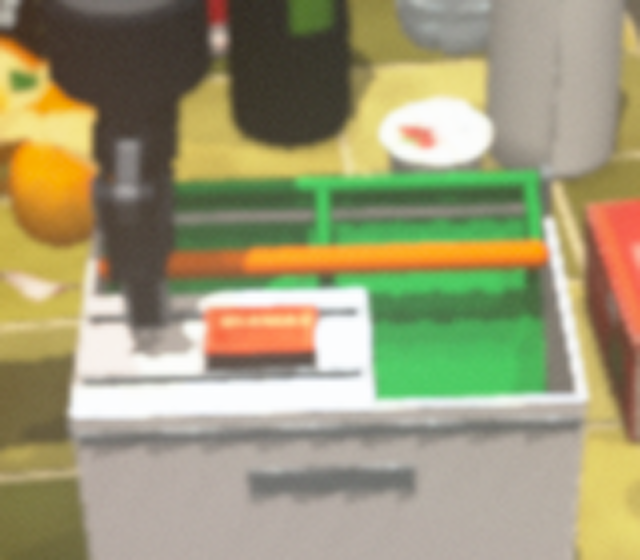

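The flap is open. The near fingertip stands between the rails at (150,335), directly behind the box at (260,335). Now I push along the lane while pressing.

Request:
carry_out(
  steps=[
    {"tx": -0.005, "ty": -0.001, "tz": 0, "wx": 0, "wy": 0, "wz": 0},
    {"tx": -0.005, "ty": -0.001, "tz": 0, "wx": 0, "wy": 0, "wz": 0},
    {"tx": -0.005, "ty": 0, "tz": 0, "wx": 0, "wy": 0, "wz": 0},
    {"tx": -0.005, "ty": 0, "tz": 0, "wx": 0, "wy": 0, "wz": 0},
    {"tx": -0.005, "ty": 0, "tz": 0, "wx": 0, "wy": 0, "wz": 0},
    {"tx": -0.005, "ty": 0, "tz": 0, "wx": 0, "wy": 0, "wz": 0},
    {"tx": -0.005, "ty": 0, "tz": 0, "wx": 0, "wy": 0, "wz": 0},
    {"tx": -0.005, "ty": 0, "tz": 0, "wx": 0, "wy": 0, "wz": 0},
    {"tx": -0.005, "ty": 0, "tz": 0, "wx": 0, "wy": 0, "wz": 0},
    {"tx": -0.005, "ty": 0, "tz": 0, "wx": 0, "wy": 0, "wz": 0},
  ],
)

```text
clock: 5.15
ee_pos: [0.5334, 0.1164, 0.3264]
ee_rot: [-0.129, -3.131, 0.001]
ft_force: [-3.8, 1.2, 5.7]
gripper_width: 0.0539
gripper_force: 2.7
```

```bash
python3 st.py
python3 - <<'E'
from h import *
b=bot.get_image('side')[150:290,210:370]
cv2.imwrite('pics/c3.png',cv2.resize(b,None,fx=4,fy=4,interpolation=cv2.INTER_CUBIC))
E
```

```text
t 5.15 caddy xy [-37.5  -0.1] z 0.3264 yaw -0.082 tilt [-0.008 -0.    -1.   ] F [-3.8  1.2  5.7] w 0.05388651152830951
```

View pics/c3.png

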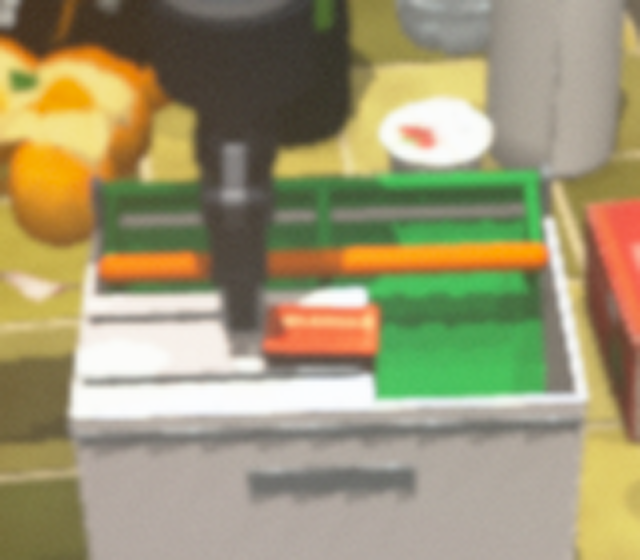

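The finger (245,345) is pushing the box, which sits straight in the lane with its front at the ledge's end (378,335), and the flap is still open. About 60 mm remain.

Request:
carry_out(
  steps=[
    {"tx": -0.006, "ty": 0, "tz": 0, "wx": 0, "wy": 0, "wz": 0},
    {"tx": -0.006, "ty": 0, "tz": 0, "wx": 0, "wy": 0, "wz": 0},
    {"tx": -0.006, "ty": 0, "tz": 0, "wx": 0, "wy": 0, "wz": 0},
    {"tx": -0.006, "ty": 0, "tz": 0, "wx": 0, "wy": 0, "wz": 0},
    {"tx": -0.006, "ty": 0, "tz": 0, "wx": 0, "wy": 0, "wz": 0},
    {"tx": -0.006, "ty": 0, "tz": 0, "wx": 0, "wy": 0, "wz": 0},
    {"tx": -0.006, "ty": 0, "tz": 0, "wx": 0, "wy": 0, "wz": 0},
    {"tx": -0.006, "ty": 0, "tz": 0, "wx": 0, "wy": 0, "wz": 0},
    {"tx": -0.006, "ty": 0, "tz": 0, "wx": 0, "wy": 0, "wz": 0},
    {"tx": 0, "ty": 0, "tz": 0, "wx": 0, "wy": 0, "wz": 0},
    {"tx": 0, "ty": 0, "tz": 0, "wx": 0, "wy": 0, "wz": 0},
    {"tx": 0, "ty": 0, "tz": 0, "wx": 0, "wy": 0, "wz": 0},
  ],
)

```text
clock: 6.2
ee_pos: [0.5882, 0.1117, 0.327]
ee_rot: [-0.13, -3.135, 0.0]
ft_force: [-2.7, -1.2, 5.4]
gripper_width: 0.0541
gripper_force: 2.5
```

```bash
python3 st.py
python3 - <<'E'
from h import *
b=bot.get_image('side')[150:290,210:370]
cv2.imwrite('pics/c4.png',cv2.resize(b,None,fx=4,fy=4,interpolation=cv2.INTER_CUBIC))
E
```

```text
t 6.2 caddy xy [17.5 -0.3] z 0.327 yaw -0.083 tilt [-0.004 -0.    -1.   ] F [-2.7 -1.2  5.4] w 0.05409498886668711
```

View pics/c4.png

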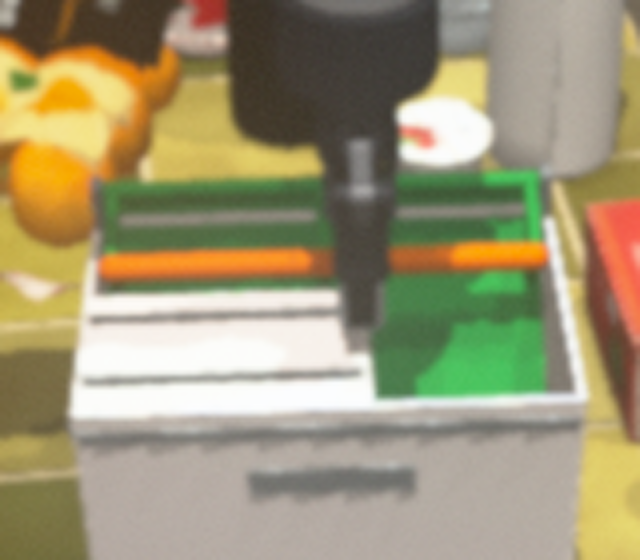

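The box is off the ledge and no longer visible, so it has dropped through. The fingertip at (360,345) overlaps the opening slightly, so I'll back off 25 mm while still pressing, then lift straight up.

Request:
carry_out(
  steps=[
    {"tx": 0.009, "ty": 0, "tz": 0, "wx": 0, "wy": 0, "wz": 0},
    {"tx": 0.009, "ty": 0, "tz": 0, "wx": 0, "wy": 0, "wz": 0},
    {"tx": 0.009, "ty": 0, "tz": 0, "wx": 0, "wy": 0, "wz": 0},
    {"tx": 0, "ty": 0, "tz": -0.008, "wx": 0, "wy": 0, "wz": 0},
    {"tx": 0, "ty": 0, "tz": -0.008, "wx": 0, "wy": 0, "wz": 0},
    {"tx": 0, "ty": 0, "tz": -0.008, "wx": 0, "wy": 0, "wz": 0},
    {"tx": 0, "ty": 0, "tz": -0.01, "wx": 0, "wy": 0, "wz": 0},
    {"tx": 0, "ty": 0, "tz": -0.015, "wx": 0, "wy": 0, "wz": 0},
    {"tx": 0, "ty": 0, "tz": -0.02, "wx": 0, "wy": 0, "wz": 0},
    {"tx": 0, "ty": 0, "tz": -0.02, "wx": 0, "wy": 0, "wz": 0},
    {"tx": 0, "ty": 0, "tz": -0.02, "wx": 0, "wy": 0, "wz": 0},
    {"tx": 0, "ty": 0, "tz": 0, "wx": 0, "wy": 0, "wz": 0},
  ],
)

```text
clock: 7.25
ee_pos: [0.5636, 0.1137, 0.4414]
ee_rot: [0.131, 3.132, 0.004]
ft_force: [1.8, 0.1, 0.8]
gripper_width: 0.0541
gripper_force: 0.0
```

Request:
carry_out(
  steps=[
    {"tx": 0, "ty": 0, "tz": 0, "wx": 0, "wy": 0, "wz": 0},
    {"tx": 0, "ty": 0, "tz": 0, "wx": 0, "wy": 0, "wz": 0},
    {"tx": 0, "ty": 0, "tz": 0, "wx": 0, "wy": 0, "wz": 0},
    {"tx": 0, "ty": 0, "tz": 0, "wx": 0, "wy": 0, "wz": 0},
    {"tx": 0, "ty": 0, "tz": 0, "wx": 0, "wy": 0, "wz": 0},
    {"tx": 0, "ty": 0, "tz": 0, "wx": 0, "wy": 0, "wz": 0},
  ],
)

```text
clock: 7.75
ee_pos: [0.562, 0.1136, 0.4358]
ee_rot: [-0.131, -3.137, 0.001]
ft_force: [-0.1, 0.4, 0.2]
gripper_width: 0.0538
gripper_force: 0.0
```

```bash
python3 st.py
python3 - <<'E'
from h import *
b=bot.get_image('side')[150:290,210:370]
cv2.imwrite('pics/c5.png',cv2.resize(b,None,fx=4,fy=4,interpolation=cv2.INTER_CUBIC))
E
```

```text
t 7.75 caddy xy [-8.7 -0.6] z 0.4358 yaw -0.084 tilt [-0.002 -0.001 -1.   ] F [-0.1  0.4  0.2] w 0.05375551690711781
```

View pics/c5.png

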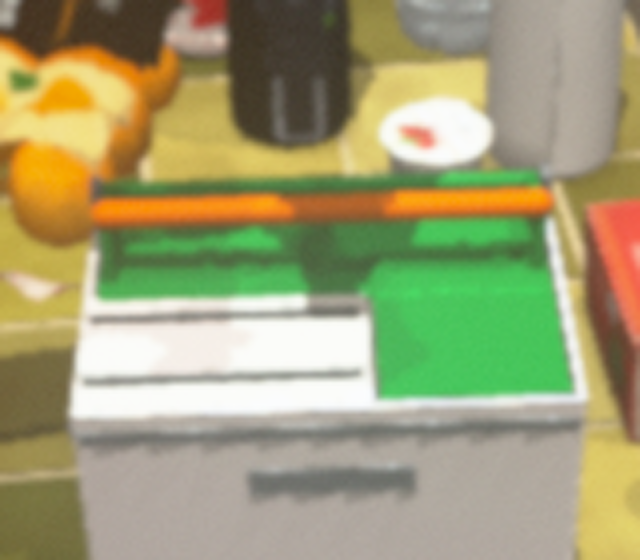

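The flap is shut, with the bar back up at (320,205). The ledge is empty and the gripper is clear, so I'll hand in.

```bash
python3 -c "
from workcell import bot
print(bot.hand_in())"
```

```text
the job is handed in; nothing more can be done
None
```

I pushed the matchbox through the held-open flap into the caddy, the flap sprang shut over it, and the job is handed in at about 8 s; the hand-in returned no verdict.

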